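# Seat a block against a corner stop

### The job

Push the drilled aluminium block along the bench into the inner corner of the steel corner stop, until its long side lies flush on the rail and its short end is against the end stop; then push the sliding stop along the rail until it touches the block's free end. Do it all with the outside of the fingers: grip and lift nothing, leave the chuck, the brass fitting and the tap wrench where they are, and finish with the robot clear.

Things in the scene. Friction and masses are not known exactly. Their poses are not given: they have to be found in the camera images.
- block: loose aluminium block with five vertical holes, lying flat; 50 mm along its own x, 70 mm along its own y, 32 mm high, about 0.3 kg. Origin: centre of its underside. It starts in front of the rail (on the robot's side), up to 0.4 rad askew, its long (y) side roughly along the rail.
- corner_stop: fixed steel corner stop, 28 mm high, up to 0.2 rad askew. Origin: its inner corner at bench height; +x points into the rail (away from the robot), +y along the rail into the end stop. Rail: y -290 to 20 mm, inner face x = 0, 20 mm thick, low foot behind it to x = 48. End stop: x -75 to 0 mm, inner face y = 0, 20 mm thick. A seated block is centred at x -25, y -35 mm, parallel to the rail.
- side_stop_face (a point): middle of the sliding stop's face towards the end stop, 16 mm above the bench, 24 mm in front of the rail; axes as the corner stop's. The stop is a dark steel jaw riding on the rail: it reaches 21 mm either side of this point along x, 25 mm back along -y, and from 2 to 36 mm above the bench; a small knob on it stands over the rail (21 to 47 mm along +x), up to 49 mm high.
- side_stop (a joint): travel of the sliding stop along the rail towards the end stop, in m; 0 = fully open (face 225 mm from the end stop), 0.155 = face on a seated block. Stays where it is left; takes about 2.5 N to push.
- chuck: bystander: drill chuck, 43 mm across, 50 mm high, standing behind the rail; origin: centre of its underside
- fitting: bystander: brass hose fitting, 23 x 50 x 31 mm, lying beyond the end stop; origin: centre of its underside
- tap_handle: bystander: steel tap wrench, a bar 22 mm (x) x 166 mm (y) x 12 mm high, lying on the robot's side of the sliding stop, about 85 to 115 mm in front of the rail; origin: centre of its underside

How it is judged:
By the outcome, as a careful person would: the job done as asked, in the order asked, and still so for the second after the job is handed in, with the robot touching nothing.
It also fails if it takes over 64 s, if anything falls off the work surface, if the arm or the gripper's body presses on something with over 40 N, if the wrist force passes 120 N, or if a joint passes its speed limit or range.

### The arm

A 6-joint arm with a two-finger parallel gripper is mounted at the origin on a cart in front of the work surface, level with it; the furniture and walls round the work are solid. World frame = base frame: x ahead of the robot, y to its left, z up, the work surface at z = 0. Lengths are in m, angles in rad, forces in N, time in s.
With the tool pointing down it reaches from about 0.325 to 0.9 m from the base axis. Payload 3.5 kg.
Tool frame: the origin (TCP) lies on the centre line of the jaws, within the pads' length; the fingertips stand 11 mm ahead of it and the grasp point (between the pads) lies 8 mm behind it; x points along the fingers, y is the direction in which the jaws open and shut, and the axes are right-handed (so a half turn about x gives the same grasp; the last joint's range is limited). The gripper opens to 85 mm and grips with 20 to 120 N. Pads are 22 mm wide; open, the fingers measure 114 mm over their backs; the gripper's body (76 mm by 85 mm) begins 54 mm behind the grasp point. The pads swing forward as they close: fully open they stand 13 mm farther back than shut.
Start: joints at [1.201, 0.276, -0.026, 1.268, 0, 1.467], TCP at [0.165, 0.603, 0.242] pointing down, gripper open.
Joint ranges: [-3.12, 3.12], [-0.85, 1.88], [-1.08, 1.24], [-1.95, 2.15], [-1.57, 1.53], [-3.14, 3.14]. Speed limits (rad/s): [2.57, 2.57, 3.14, 3.14, 3.14, 3.14].

### API

Orientations are given as a 3x3 rotation matrix whose columns are the frame's x, y, z axes.
In Python, from bench import r gives the robot as it stands. The module is installed in compiled form; this text tells all that it offers.
- The arm moves only by the tool carry_out, never from a script. Its argument "steps" is a list that holds one entry, the list of rows, each a list of 7 numbers: the shift along the tool's x, y, z in m, then the turn, a rotation vector about the tool's x, y, z in degrees, then the opening in per cent of the stroke, from 0 (shut) to 100 (fully open). In form: [[[x, y, z, rx, ry, rz, gripper], ...]]. A call has 1 to 12 rows; each row is the pose to reach, as a shift and turn from the pose commanded when the call began, along the tool's axes at that moment; what a row does not reach only later rows make up. A row lasts 1/12 s, in which the tool goes at most 41.7 mm and 7.16 degrees, less where a joint would pass 70% of its speed; a pose out of reach is approached as far as the arm can. A call with a gripper value outside its range is refused whole. The fingers move at their own pace and stop on an object; "force" is the grip in N (left out, the last holds). Time passes only in rows, so rows that repeat a pose let the fingers close. It gives the time, the measured TCP pose, the force and the opening at its end, in the units of the state.
- r.sense(): the state, without advancing time (a new reading comes with each control period).
- r.read_camera(name): name is "side" or "top"; returns a dict with "frame" (400x640x3 uint8, blue, green, red), "mtx" (3x3 intrinsics, pixels), "R" (3x3) and "t" (3): a world point X has camera coordinates R X + t. Camera axes: x right, y down, z forward; pixel columns grow to the right and rows downward; lengths in m; the calibration is good to about 2 mm. A picture is of the moment at which its call begins. There is no depth.
- r.hand_in(): hands the job in, once; it reports no verdict.
The state is a dict: "clock": time; "q": joint angles; "qd": joint speeds; "joint_efforts": joint torques, N m; "tcp_pos": TCP position; "tcp_rot": TCP orientation; "ft_force": force on the tool from outside, world axes, zero at the start; "ft_torque": the same for the moment, N m; "gripper_width": finger opening in m.
Only numpy, scipy, OpenCV 4.12 (cv2) and the standard library are available. Lean on these libraries where they do the work, as an engineer would, in place of code of your own. Each camera call takes 0.05 s, during which the arm holds its last target. There are 200 camera calls.

## Working session

There is one attempt and no reset: what is moved stays moved. The work goes in short steps, Python scripts to look and compute and a tool call to move; the robot and the scene stay as the last step left them, time stands still between calls to the robot, and variables do not carry over. Pictures are saved under pics/ and viewed, about 8 in all and at most 12, crops included, and the job is handed in when it is done.

Besides the shell and the picture viewer there is one more tool, called as name(argument=value, ...) on one line, values as JSON. carry_out: Moves the arm, as the interface text tells. Its arguments: {"type":"object","properties":{"steps":{"type":"array"},"force":{"type":"number"}},"required":["steps"]}

```bash
mkdir -p pics; cat > h.py <<'E'
import numpy as np, cv2
from bench import r
def ray(c,u,v,z):
    K,R,t=map(np.array,(c["mtx"],c["R"],c["t"]));t=t.ravel()
    d=R.T@np.linalg.inv(K)@np.array([u,v,1.]);o=-R.T@t
    return o+d*(z-o[2])/d[2]
def proj(c,X):
    K,R,t=map(np.array,(c["mtx"],c["R"],c["t"]));p=K@(R@np.array(X,float)+t.ravel());return p[:2]/p[2]
E
python3 - <<'E'
from h import *
import pickle
s=r.sense();print(s["clock"],s["tcp_pos"],np.round(s["tcp_rot"],3),s["ft_force"],s["gripper_width"])
for n in("top","side"):
    c=r.read_camera(n);pickle.dump(c,open(n+"0.pkl","wb"));cv2.imwrite(f"pics/{n}0.png",c["frame"])
    R=np.array(c["R"]);print(n,-R.T@np.array(c["t"]).ravel(),np.round(R,2).tolist(),c["mtx"])
E
```

```text
0.0 [0.1645136  0.60216738 0.24114822] [[-0.001  0.264  0.965]
 [-0.002  0.965 -0.264]
 [-1.    -0.002 -0.   ]] [0.42962686 0.7830862  0.52201518] 0.08533906013592789
top [0.4933558  0.06778038 1.07550415] [[-0.0, -1.0, 0.01], [-0.99, 0.0, -0.13], [0.13, -0.01, -0.99]] [[467.01172632   0.         325.79302602]
 [  0.         467.01172632 195.58620728]
 [  0.           0.           1.        ]]
side [0.46581472 0.7102664  0.55009703] [[-0.97, -0.26, 0.02], [-0.17, 0.58, -0.79], [0.19, -0.77, -0.61]] [[382.89262011   0.         320.27498482]
 [  0.         382.89262011 201.97950435]
 [  0.           0.           1.        ]]
```

View pics/top0.png

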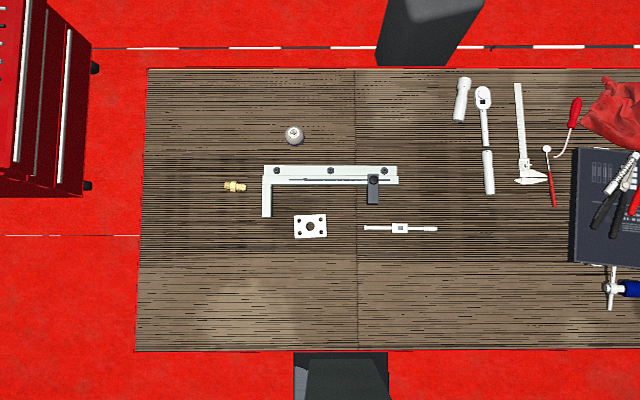

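View pics/side0.png

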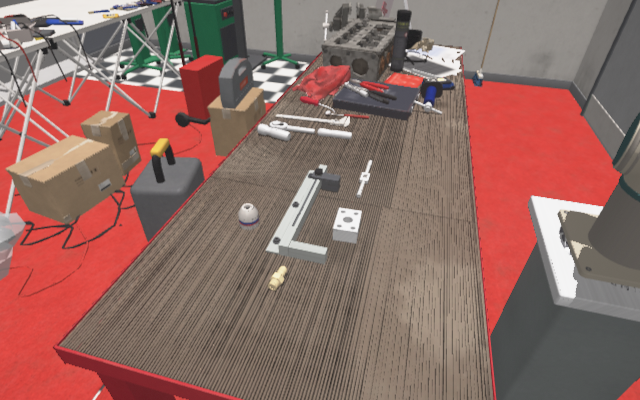

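The top view shows the corner stop with its corner near (270,183), the block at (310,226), the sliding stop at (373,190), the tap wrench at (400,228), the chuck at (294,135) and the fitting at (235,186). I'll enlarge this area.

```bash
python3 - <<'E'
import pickle,cv2
c=pickle.load(open("top0.pkl","rb"))["frame"]
cv2.imwrite("pics/topc.png",cv2.resize(c[150:245,255:445],None,fx=4.2,fy=4.2,interpolation=cv2.INTER_CUBIC))
c=pickle.load(open("side0.pkl","rb"))["frame"]
cv2.imwrite("pics/sidec.png",cv2.resize(c[150:275,255:385],None,fx=4.5,fy=4.5,interpolation=cv2.INTER_CUBIC))
E
```

```text
(no output)
```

View pics/topc.png

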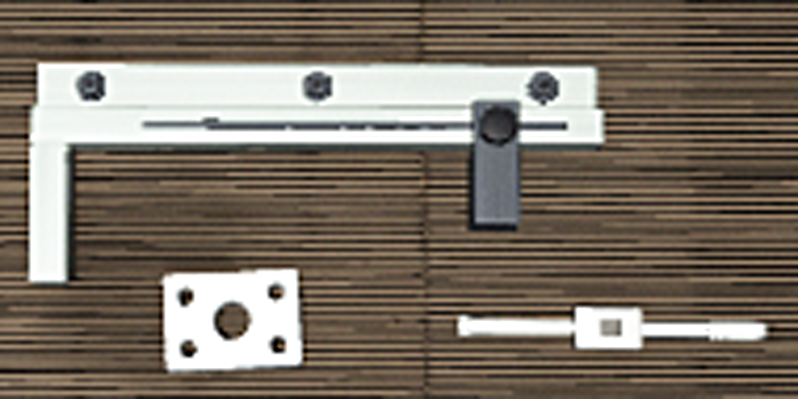

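View pics/sidec.png

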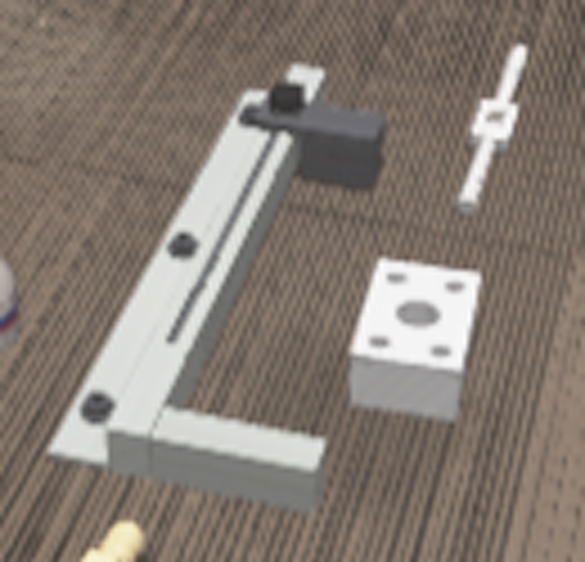

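The crops show the corner's inner edges, near (70,143) in the top crop and (178,408) in the side crop. They also show the block's top corners and the stop's jaw. Next I'll turn these into positions.

```bash
python3 - <<'E'
from h import *
import pickle
T=pickle.load(open("top0.pkl","rb"));S=pickle.load(open("side0.pkl","rb"))
t=lambda x,y,z:ray(T,255+(x+.5)/4.2-.5,150+(y+.5)/4.2-.5,z)
s=lambda x,y,z:ray(S,255+(x+.5)/4.5-.5,150+(y+.5)/4.5-.5,z)
def show(n,f,pts,z):
    P=[f(*p,z)for p in pts];print(n,[np.round(p[:2]*1e3,1).tolist()for p in P],"len",[round(np.linalg.norm(P[i]-P[i-1])*1e3,1) for i in range(len(P))],"ang",[round(float(np.arctan2(*(P[i]-P[i-1])[1::-1])),3) for i in range(len(P))],"ctr",np.round(np.mean(P,0)*1e3,1))
show("blk T",t,[(163,275),(299,269),(302,362),(168,371)],.032)
show("blk S",s,[(381,259),(481,272),(463,368),(350,353)],.032)
show("rail T",t,[(70,143),(602,144)],.028)
show("rail S",s,[(178,408),(297,140)],.028)
show("foot T",t,[(38,63),(597,67)],.006)
show("end T",t,[(70,143),(67,282)],.028)
show("end outer T",t,[(31,104),(29,281)],.028)
show("end S",s,[(178,408),(325,440)],.028)
show("slide T",t,[(473,222),(518,222)],.036)
show("slide S",s,[(302,130),(384,122),(380,150)],.036)
show("tap T",t,[(458,326),(766,331)],.006)
show("tap S",s,[(466,208),(519,46)],.006)
E
```

```text
blk T [[583.5, 130.6], [586.4, 58.1], [536.9, 56.7], [532.5, 127.8]] len [np.float64(51.1), np.float64(72.6), np.float64(49.5), np.float64(71.2)] ang [0.056, -1.53, -3.114, 1.633] ctr [559.8  93.3  32. ]
blk S [[584.2, 61.6], [535.6, 58.1], [531.4, 128.8], [582.7, 132.9]] len [np.float64(71.3), np.float64(48.7), np.float64(70.8), np.float64(51.5)] ang [-1.551, -3.069, 1.629, 0.08] ctr [558.5  95.4  32. ]
rail T [[655.5, 181.3], [654.0, -106.2]] len [np.float64(287.5), np.float64(287.5)] ang [1.566, -1.576] ctr [654.7  37.6  28. ]
rail S [[647.9, 184.8], [650.9, -31.5]] len [np.float64(216.4), np.float64(216.4)] ang [1.584, -1.557] ctr [649.4  76.7  28. ]
foot T [[703.8, 201.9], [700.6, -108.1]] len [np.float64(310.0), np.float64(310.0)] ang [1.561, -1.581] ctr [702.2  46.9   6. ]
end T [[655.5, 181.3], [580.3, 182.2]] len [np.float64(75.2), np.float64(75.2)] ang [-0.011, 3.131] ctr [617.9 181.7  28. ]
end outer T [[676.9, 202.6], [580.9, 202.5]] len [np.float64(96.0), np.float64(96.0)] ang [0.002, -3.14] ctr [628.9 202.5  28. ]
end S [[647.9, 184.8], [580.9, 186.5]] len [np.float64(67.1), np.float64(67.1)] ang [-0.025, 3.116] ctr [614.4 185.7  28. ]
slide T [[610.9, -34.9], [610.8, -58.9]] len [np.float64(24.0), np.float64(24.0)] ang [1.567, -1.574] ctr [610.8 -46.9  36. ]
slide S [[647.9, -30.0], [607.5, -49.9], [603.8, -23.5]] len [np.float64(44.5), np.float64(45.0), np.float64(26.7)] ang [-0.148, -2.684, 1.71] ctr [619.7 -34.5  36. ]
tap T [[557.2, -28.7], [553.8, -197.0]] len [np.float64(168.3), np.float64(168.3)] ang [1.551, -1.591] ctr [ 555.5 -112.9    6. ]
tap S [[556.1, -26.3], [554.8, -198.7]] len [np.float64(172.5), np.float64(172.5)] ang [1.563, -1.579] ctr [ 555.5 -112.5    6. ]
```

carry_out(steps=[[[0, -0.4046, 0.4483, -15.3, 0, 0, 40], [0, -0.4046, 0.4483, -15.3, 0, 0, 40], [0, -0.4046, 0.4483, -15.3, 0, 0, 40], [0, -0.4046, 0.4483, -15.3, 0, 0, 40], [0, -0.4046, 0.4483, -15.3, 0, 0, 40], [0, -0.4046, 0.4483, -15.3, 0, 0, 40], [0, -0.4046, 0.4483, -15.3, 0, 0, 40], [0, -0.4046, 0.4483, -15.3, 0, 0, 40], [0, -0.4046, 0.4483, -15.3, 0, 0, 40], [0, -0.4046, 0.4483, -15.3, 0, 0, 40], [0, -0.4046, 0.4483, -15.3, 0, 0, 40], [0, -0.4046, 0.4483, -15.3, 0, 0, 40]]])

```text
clock: 1.1
tcp_pos: [0.4345, 0.1805, 0.2421]
tcp_rot: [[-0.0, -0.0, 1.0], [0.0, 1.0, 0.0], [-1.0, 0.0, -0.0]]
ft_force: [0.9, 0.7, 0.6]
gripper_width: 0.0343
```

carry_out(steps=[[[0.1, -0.0865, 0.0555, 0, 0, 0, 40], [0.1, -0.0865, 0.0555, 0, 0, 0, 40], [0.1, -0.0865, 0.0555, 0, 0, 0, 40], [0.1, -0.0865, 0.0555, 0, 0, 0, 40], [0.13, -0.0865, 0.0555, 0, 0, 0, 40], [0.16, -0.0865, 0.0555, 0, 0, 0, 40], [0.18, -0.0865, 0.0555, 0, 0, 0, 40], [0.2, -0.0865, 0.0555, 0, 0, 0, 40], [0.21, -0.0865, 0.0555, 0, 0, 0, 40], [0.22, -0.0865, 0.0555, 0, 0, 0, 40], [0.224, -0.0865, 0.0555, 0, 0, 0, 40], [0.224, -0.0865, 0.0555, 0, 0, 0, 40]]])

```text
clock: 2.1
tcp_pos: [0.4893, 0.096, 0.0179]
tcp_rot: [[-0.001, -0.0, 1.0], [-0.0, 1.0, 0.0], [-1.0, -0.0, -0.001]]
ft_force: [0.0, -0.4, -1.1]
gripper_width: 0.0341
```

carry_out(steps=[[[0, 0, 0.012, 0, 0, 0, 40], [0, 0, 0.022, 0, 0, 0, 40], [0, 0, 0.03, 0, 0, 0, 40], [0, 0, 0.036, 0, 0, 0, 40], [0, 0, 0.042, 0, 0, 0, 40], [0, 0, 0.048, 0, 0, 0, 40], [0, 0, 0.054, 0, 0, 0, 40], [0, 0, 0.06, 0, 0, 0, 40], [0, 0, 0.066, 0, 0, 0, 40], [0, 0, 0.072, 0, 0, 0, 40], [0, 0, 0.078, 0, 0, 0, 40], [0, 0, 0.082, 0, 0, 0, 40]]])

```text
clock: 3.1
tcp_pos: [0.5732, 0.0959, 0.0183]
tcp_rot: [[0.001, -0.0, 1.0], [-0.0, 1.0, 0.0], [-1.0, -0.0, 0.001]]
ft_force: [-0.8, 0.2, 0.2]
gripper_width: 0.0345
```

carry_out(steps=[[[0, 0, 0.005, 0, 0, 0, 40], [0, 0, 0.009, 0, 0, 0, 40], [0, 0, 0.013, 0, 0, 0, 40], [0, 0, 0.015, 0, 0, 0, 40], [0, 0, 0.016, 0, 0, 0, 40], [0, 0, 0.017, 0, 0, 0, 40], [0, 0, 0.017, 0, 0, 0, 40]]])

```text
clock: 3.68
tcp_pos: [0.5885, 0.096, 0.0183]
tcp_rot: [[-0.0, -0.0, 1.0], [-0.0, 1.0, 0.0], [-1.0, -0.0, -0.0]]
ft_force: [-2.8, -0.8, 1.8]
gripper_width: 0.0342
```

```bash
python3 - <<'E'
from h import *
a=r.read_camera("top")["frame"];b=r.read_camera("side")["frame"]
A=cv2.resize(a[150:245,255:385],None,fx=3,fy=3,interpolation=cv2.INTER_CUBIC);B=cv2.resize(b[150:275,255:385],None,fx=3,fy=3,interpolation=cv2.INTER_CUBIC)
A=cv2.copyMakeBorder(A,0,B.shape[0]-A.shape[0],0,0,cv2.BORDER_CONSTANT)
cv2.imwrite("pics/p1.png",np.hstack([A,B]))
E
```

```text
(no output)
```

View pics/p1.png

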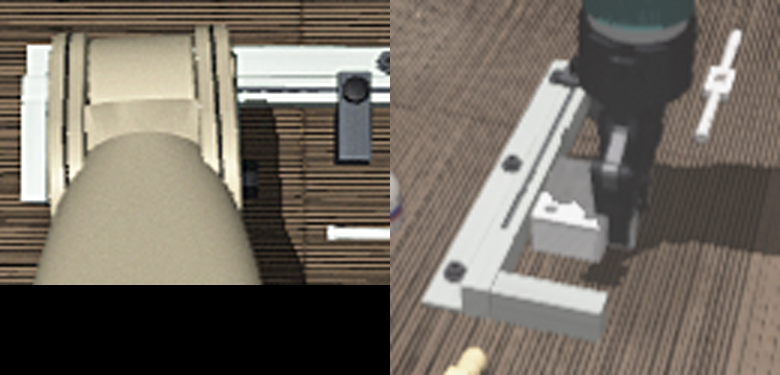

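The side view shows the block pushed square, its near corner at (535,215) nearly on the rail. The arm hides it in the top view. I'll creep on until the force rises.

carry_out(steps=[[[0, 0, 0.001, 0, 0, 0, 40], [0, 0, 0.002, 0, 0, 0, 40], [0, 0, 0.003, 0, 0, 0, 40], [0, 0, 0.003, 0, 0, 0, 40]]])

```text
clock: 4.12
tcp_pos: [0.5923, 0.096, 0.0183]
tcp_rot: [[0.001, -0.0, 1.0], [0.0, 1.0, 0.0], [-1.0, 0.0, 0.001]]
ft_force: [-1.1, -0.1, 0.0]
gripper_width: 0.034
```

carry_out(steps=[[[0, 0, 0.001, 0, 0, 0, 40], [0, 0, 0.002, 0, 0, 0, 40], [0, 0, 0.002, 0, 0, 0, 40]]])

```text
clock: 4.37
tcp_pos: [0.5938, 0.096, 0.0183]
tcp_rot: [[0.0, -0.0, 1.0], [0.0, 1.0, 0.0], [-1.0, 0.0, 0.0]]
ft_force: [-2.1, 0.3, 0.8]
gripper_width: 0.0339
```

carry_out(steps=[[[0, 0, 0.001, 0, 0, 0, 40], [0, 0, 0.002, 0, 0, 0, 40], [0, 0, 0.002, 0, 0, 0, 40]]])

```text
clock: 4.62
tcp_pos: [0.5938, 0.096, 0.0182]
tcp_rot: [[-0.004, -0.0, 1.0], [-0.0, 1.0, 0.0], [-1.0, -0.0, -0.004]]
ft_force: [-7.0, -0.5, 5.9]
gripper_width: 0.0337
```

carry_out(steps=[[[0, 0, 0.001, 0, 0, 0, 40], [0, 0, 0.0015, 0, 0, 0, 40], [0, 0, 0.0015, 0, 0, 0, 40]]])

```text
clock: 4.87
tcp_pos: [0.5938, 0.096, 0.018]
tcp_rot: [[-0.007, -0.0, 1.0], [-0.0, 1.0, 0.0], [-1.0, -0.0, -0.007]]
ft_force: [-9.2, -0.2, 7.1]
gripper_width: 0.0341
```

carry_out(steps=[[[0, 0, -0.008, 0, 0, 0, 40], [0, 0, -0.016, 0, 0, 0, 40], [-0.03, 0, -0.018, 0, 0, 0, 20], [-0.06, 0, -0.018, 0, 0, 0, 0], [-0.06, -0.03, 0, 0, 0, 0, 0], [-0.06, -0.06, 0.02, 0, 0, 0, 0], [-0.06, -0.082, 0.0325, 0, 0, 0, 0], [-0.06, -0.082, 0.0325, 0, 0, 0, 0], [-0.04, -0.082, 0.0325, 0, 0, 0, 0], [-0.02, -0.082, 0.0325, 0, 0, 0, 0], [0, -0.082, 0.0325, 0, 0, 0, 0], [0, -0.082, 0.0325, 0, 0, 0, 0]]])

```text
clock: 5.87
tcp_pos: [0.6261, 0.0144, 0.0143]
tcp_rot: [[-0.007, -0.0, 1.0], [0.001, 1.0, 0.0], [-1.0, 0.001, -0.007]]
ft_force: [-0.7, 0.3, -0.8]
gripper_width: -0.0
```

carry_out(steps=[[[-0.004, 0.008, 0.004, 0, 0, 0, 0], [-0.004, 0.016, 0.004, 0, 0, 0, 0], [-0.004, 0.023, 0.004, 0, 0, 0, 0], [-0.004, 0.029, 0.004, 0, 0, 0, 0], [-0.004, 0.035, 0.004, 0, 0, 0, 0], [-0.004, 0.041, 0.004, 0, 0, 0, 0], [-0.004, 0.047, 0.004, 0, 0, 0, 0], [-0.004, 0.053, 0.004, 0, 0, 0, 0], [-0.004, 0.059, 0.004, 0, 0, 0, 0], [-0.004, 0.065, 0.004, 0, 0, 0, 0], [-0.004, 0.07, 0.004, 0, 0, 0, 0], [-0.004, 0.074, 0.004, 0, 0, 0, 0]]])

```text
clock: 6.87
tcp_pos: [0.6336, 0.0885, 0.0223]
tcp_rot: [[-0.0, -0.0, 1.0], [-0.0, 1.0, 0.0], [-1.0, -0.0, -0.0]]
ft_force: [-0.5, -3.8, 2.3]
gripper_width: 0.0
```

carry_out(steps=[[[0, 0.002, 0, 0, 0, 0, 0], [0, 0.004, 0, 0, 0, 0, 0], [0, 0.005, 0, 0, 0, 0, 0], [0, 0.006, 0, 0, 0, 0, 0], [0, 0.006, 0, 0, 0, 0, 0]]])

```text
clock: 7.28
tcp_pos: [0.6336, 0.0941, 0.0222]
tcp_rot: [[-0.0, -0.0, 1.0], [0.0, 1.0, 0.0], [-1.0, 0.0, -0.0]]
ft_force: [0.5, -2.2, 2.8]
gripper_width: -0.0001
```

carry_out(steps=[[[0, 0.001, 0, 0, 0, 0, 0], [0, 0.002, 0, 0, 0, 0, 0], [0, 0.003, 0, 0, 0, 0, 0], [0, 0.003, 0, 0, 0, 0, 0]]])

```text
clock: 7.62
tcp_pos: [0.6336, 0.0972, 0.0222]
tcp_rot: [[-0.0, -0.0, 1.0], [0.0, 1.0, 0.0], [-1.0, 0.0, -0.0]]
ft_force: [0.5, -2.8, 1.2]
gripper_width: 0.0001
```

carry_out(steps=[[[0, 0.001, 0, 0, 0, 0, 0], [0, 0.002, 0, 0, 0, 0, 0], [0, 0.002, 0, 0, 0, 0, 0]]])

```text
clock: 7.87
tcp_pos: [0.6336, 0.0993, 0.0222]
tcp_rot: [[-0.0, -0.0, 1.0], [0.0, 1.0, 0.0], [-1.0, 0.0, -0.0]]
ft_force: [0.0, -2.3, 0.8]
gripper_width: 0.0001
```

carry_out(steps=[[[0, 0.001, 0, 0, 0, 0, 0], [0, 0.002, 0, 0, 0, 0, 0], [0, 0.002, 0, 0, 0, 0, 0]]])

```text
clock: 8.12
tcp_pos: [0.6336, 0.1008, 0.0223]
tcp_rot: [[-0.0, -0.0, 1.0], [-0.001, 1.0, 0.0], [-1.0, -0.001, -0.0]]
ft_force: [0.6, -4.5, 1.8]
gripper_width: 0.0
```

carry_out(steps=[[[0, 0.001, 0, 0, 0, 0, 0], [0, 0.002, 0, 0, 0, 0, 0], [0, 0.002, 0, 0, 0, 0, 0]]])

```text
clock: 8.37
tcp_pos: [0.6335, 0.101, 0.0224]
tcp_rot: [[-0.001, 0.001, 1.0], [-0.005, 1.0, -0.001], [-1.0, -0.005, -0.001]]
ft_force: [-0.1, -8.5, 2.3]
gripper_width: 0.0002
```

carry_out(steps=[[[0, -0.006, 0, 0, 0, 0, 0], [0, -0.012, 0, 0, 0, 0, 0], [-0.03, -0.014, 0, 0, 0, 0, 0], [-0.06, -0.01, 0, 0, 0, 0, 25], [-0.06, 0.01, -0.025, 0, 0, 0, 25], [-0.06, 0.03, -0.05, 0, 0, 0, 25], [-0.06, 0.042, -0.06, 0, 0, 0, 25], [-0.06, 0.042, -0.06, 0, 0, 0, 25], [-0.04, 0.042, -0.06, 0, 0, 0, 25], [-0.015, 0.042, -0.06, 0, 0, 0, 25], [0.003, 0.042, -0.06, 0, 0, 0, 25], [0.003, 0.042, -0.06, 0, 0, 0, 25]]])

```text
clock: 9.37
tcp_pos: [0.5706, 0.1444, 0.0151]
tcp_rot: [[-0.007, -0.0, 1.0], [-0.0, 1.0, 0.0], [-1.0, -0.0, -0.007]]
ft_force: [-1.1, -1.0, -0.8]
gripper_width: 0.0212
```

carry_out(steps=[[[0, 0, 0.005, 0, 0, 0, 25], [0, 0, 0.01, 0, 0, 0, 25], [0, 0, 0.014, 0, 0, 0, 25], [0, 0, 0.017, 0, 0, 0, 25], [0, 0, 0.018, 0, 0, 0, 25], [0, 0, 0.018, 0, 0, 0, 25]]])

```text
clock: 9.87
tcp_pos: [0.5928, 0.145, 0.0202]
tcp_rot: [[0.002, -0.0, 1.0], [0.0, 1.0, 0.0], [-1.0, 0.0, 0.002]]
ft_force: [-0.3, 0.1, 0.8]
gripper_width: 0.0211
```

carry_out(steps=[[[0, 0, 0.001, 0, 0, 0, 25], [0, 0, 0.002, 0, 0, 0, 25], [0, 0, 0.003, 0, 0, 0, 25], [0, 0, 0.003, 0, 0, 0, 25]]])

```text
clock: 10.2
tcp_pos: [0.5941, 0.1451, 0.0192]
tcp_rot: [[-0.001, -0.0, 1.0], [0.0, 1.0, 0.0], [-1.0, 0.0, -0.001]]
ft_force: [-2.7, 0.7, 2.8]
gripper_width: 0.0212
```

carry_out(steps=[[[0, 0, 0.001, 0, 0, 0, 25], [0, 0, 0.002, 0, 0, 0, 25], [0, 0, 0.003, 0, 0, 0, 25], [0, 0, 0.003, 0, 0, 0, 25]]])

```text
clock: 10.53
tcp_pos: [0.5942, 0.145, 0.0188]
tcp_rot: [[-0.007, -0.001, 1.0], [0.0, 1.0, 0.001], [-1.0, 0.0, -0.007]]
ft_force: [-8.5, 1.1, 7.1]
gripper_width: 0.0215
```

carry_out(steps=[[[0, 0, -0.008, 0, 0, 0, 25], [0, 0, -0.018, 0, 0, 0, 25], [-0.035, 0, -0.02, 0, 0, 0, 0], [-0.07, 0, -0.02, 0, 0, 0, 0], [-0.07, -0.04, -0.01, 0, 0, 0, 0], [-0.07, -0.08, 0.0, 0, 0, 0, 0], [-0.07, -0.12, 0.01, 0, 0, 0, 0], [-0.07, -0.16, 0.02, 0, 0, 0, 0], [-0.07, -0.2, 0.03, 0, 0, 0, 0], [-0.07, -0.24, 0.036, 0, 0, 0, 0], [-0.07, -0.243, 0.036, 0, 0, 0, 0], [-0.07, -0.243, 0.036, 0, 0, 0, 0]]])

```text
clock: 11.53
tcp_pos: [0.6344, -0.1008, 0.0895]
tcp_rot: [[0.002, 0.004, 1.0], [-0.001, 1.0, -0.004], [-1.0, -0.001, 0.002]]
ft_force: [-0.9, -0.2, -0.8]
gripper_width: 0.0002
```

```bash
python3 - <<'E'
from h import *
a=r.read_camera("top")["frame"];b=r.read_camera("side")["frame"];s=r.sense();print(s["tcp_pos"],s["clock"])
A=cv2.resize(a[150:245,255:385],None,fx=3,fy=3,interpolation=cv2.INTER_CUBIC);B=cv2.resize(b[150:275,255:385],None,fx=3,fy=3,interpolation=cv2.INTER_CUBIC)
A=cv2.copyMakeBorder(A,0,B.shape[0]-A.shape[0],0,0,cv2.BORDER_CONSTANT)
cv2.imwrite("pics/p2.png",np.hstack([A,B]))
E
```

```text
[ 0.63325339 -0.0976049   0.08907945] 11.6333
```

View pics/p2.png

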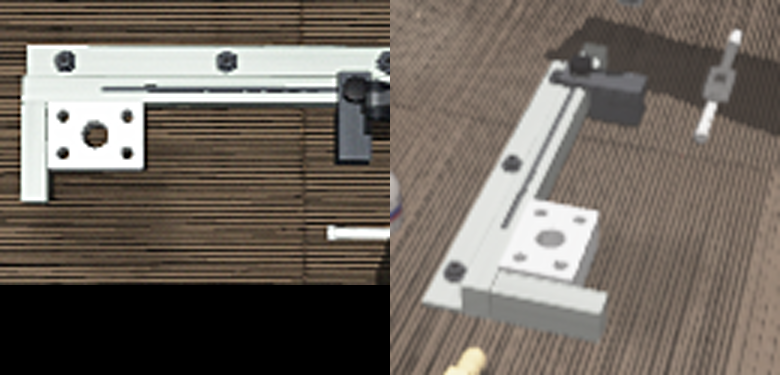

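The block sits in the corner, its inner corner at (48,101) with no gap on either side. The sliding stop is at (353,120), and the fingers are behind it. Next I'll go down and push the stop.

carry_out(steps=[[[0.02, 0, 0, 0, 0, 0, 0], [0.045, 0, 0, 0, 0, 0, 0], [0.062, 0, 0, 0, 0, 0, 0], [0.07, 0, 0, 0, 0, 0, 0], [0.07, 0.005, 0, 0, 0, 0, 0], [0.07, 0.012, 0, 0, 0, 0, 0], [0.07, 0.018, 0, 0, 0, 0, 0], [0.07, 0.024, 0, 0, 0, 0, 0], [0.07, 0.03, 0, 0, 0, 0, 0], [0.07, 0.036, 0, 0, 0, 0, 0], [0.07, 0.042, 0, 0, 0, 0, 0], [0.07, 0.05, 0, 0, 0, 0, 0]]])

```text
clock: 12.63
tcp_pos: [0.635, -0.0484, 0.0204]
tcp_rot: [[0.003, 0.001, 1.0], [-0.002, 1.0, -0.001], [-1.0, -0.002, 0.003]]
ft_force: [1.0, -3.7, 3.7]
gripper_width: 0.0
```

carry_out(steps=[[[0, 0.008, 0, 0, 0, 0, 0], [0, 0.016, 0, 0, 0, 0, 0], [0, 0.024, 0, 0, 0, 0, 0], [0, 0.032, 0, 0, 0, 0, 0], [0, 0.04, 0, 0, 0, 0, 0], [0, 0.048, 0, 0, 0, 0, 0], [0, 0.056, 0, 0, 0, 0, 0], [0, 0.064, 0, 0, 0, 0, 0], [0, 0.072, 0, 0, 0, 0, 0], [0, 0.08, 0, 0, 0, 0, 0], [0, 0.088, 0, 0, 0, 0, 0], [0, 0.094, 0, 0, 0, 0, 0]]])

```text
clock: 13.63
tcp_pos: [0.6334, 0.047, 0.0191]
tcp_rot: [[-0.001, -0.001, 1.0], [0.0, 1.0, 0.001], [-1.0, 0.0, -0.001]]
ft_force: [3.5, -2.8, 0.9]
gripper_width: 0.0001
```

carry_out(steps=[[[0, 0.005, 0, 0, 0, 0, 0], [0, 0.01, 0, 0, 0, 0, 0], [0, 0.014, 0, 0, 0, 0, 0], [0, 0.018, 0, 0, 0, 0, 0], [0, 0.021, 0, 0, 0, 0, 0], [0, 0.024, 0, 0, 0, 0, 0], [0, 0.025, 0, 0, 0, 0, 0], [0, 0.025, 0, 0, 0, 0, 0]]])

```text
clock: 14.3
tcp_pos: [0.6331, 0.0715, 0.0191]
tcp_rot: [[-0.001, -0.001, 1.0], [0.001, 1.0, 0.001], [-1.0, 0.001, -0.001]]
ft_force: [1.5, -0.7, 0.1]
gripper_width: -0.0001
```

carry_out(steps=[[[0, 0.001, 0, 0, 0, 0, 0], [0, 0.002, 0, 0, 0, 0, 0], [0, 0.003, 0, 0, 0, 0, 0], [0, 0.003, 0, 0, 0, 0, 0]]])

```text
clock: 14.63
tcp_pos: [0.6331, 0.0741, 0.0191]
tcp_rot: [[-0.001, -0.0, 1.0], [0.0, 1.0, 0.0], [-1.0, 0.0, -0.001]]
ft_force: [-0.4, -2.1, 0.4]
gripper_width: 0.0
```

carry_out(steps=[[[0, 0.001, 0, 0, 0, 0, 0], [0, 0.002, 0, 0, 0, 0, 0], [0, 0.003, 0, 0, 0, 0, 0], [0, 0.003, 0, 0, 0, 0, 0]]])

```text
clock: 14.97
tcp_pos: [0.6331, 0.0762, 0.0192]
tcp_rot: [[-0.001, 0.0, 1.0], [-0.002, 1.0, -0.0], [-1.0, -0.002, -0.001]]
ft_force: [-0.1, -5.6, 0.0]
gripper_width: 0.0002
```

carry_out(steps=[[[0, 0.001, 0, 0, 0, 0, 0], [0, 0.002, 0, 0, 0, 0, 0], [0, 0.002, 0, 0, 0, 0, 0]]])

```text
clock: 15.22
tcp_pos: [0.6331, 0.0763, 0.0192]
tcp_rot: [[-0.001, 0.001, 1.0], [-0.006, 1.0, -0.001], [-1.0, -0.006, -0.001]]
ft_force: [-0.5, -10.8, 1.4]
gripper_width: -0.0001
```

The stop is on the block: the motion stopped at y = 0.0763 against the 0.076 predicted. I'll retreat the way I came and then lift.

carry_out(steps=[[[0, -0.006, 0, 0, 0, 0, 0], [0, -0.014, 0, 0, 0, 0, 0], [0, -0.025, 0, 0, 0, 0, 0], [-0.03, -0.03, 0, 0, 0, 0, 0], [-0.07, -0.03, 0, 0, 0, 0, 0], [-0.11, -0.06, -0.03, 0, 0, 0, 0], [-0.15, -0.1, -0.06, 0, 0, 0, 0], [-0.17, -0.14, -0.1, 0, 0, 0, 0], [-0.17, -0.18, -0.12, 0, 0, 0, 0], [-0.17, -0.22, -0.14, 0, 0, 0, 0], [-0.17, -0.25, -0.16, 0, 0, 0, 0], [-0.17, -0.25, -0.16, 0, 0, 0, 0]]])

```text
clock: 16.22
tcp_pos: [0.4777, -0.1645, 0.1894]
tcp_rot: [[0.002, -0.001, 1.0], [0.0, 1.0, 0.001], [-1.0, 0.0, 0.002]]
ft_force: [1.4, -1.4, -0.3]
gripper_width: 0.0002
```

```bash
python3 - <<'E'
from h import *
a=r.read_camera("top")["frame"];b=r.read_camera("side")["frame"];s=r.sense();print(s["tcp_pos"],s["clock"],s["ft_force"],np.abs(s["qd"]).max())
A=cv2.resize(a[120:245,220:445],None,fx=2,fy=2,interpolation=cv2.INTER_CUBIC);B=cv2.resize(b[150:290,235:385],None,fx=2.3,fy=2.3,interpolation=cv2.INTER_CUBIC)
A=cv2.copyMakeBorder(A,0,B.shape[0]-A.shape[0],0,0,cv2.BORDER_CONSTANT)
cv2.imwrite("pics/p3.png",np.hstack([A,B]))
E
```

```text
[ 0.47632694 -0.16748442  0.18938235] 16.3167 [ 0.66732493 -0.11603304 -0.23488826] 0.07617574198658368
```

View pics/p3.png

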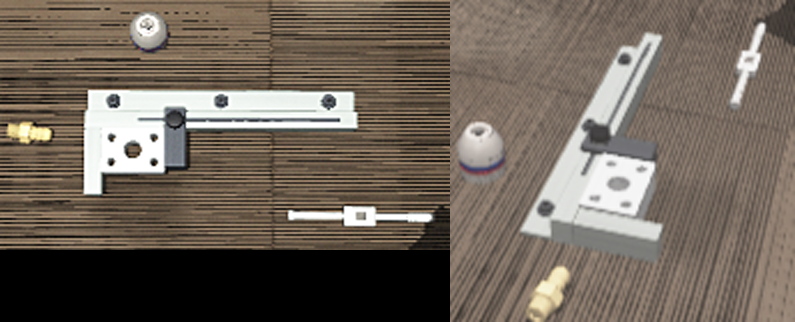

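The block is in the corner at (135,150) with the stop's jaw touching its free end at (166,147). The chuck, fitting and tap wrench haven't moved, and the robot is clear.

```bash
python3 -c "
from bench import r
print(r.hand_in())"
```

```text
the job is handed in; nothing more can be done
None
```

The job is done and handed in at about 16.3 s of the 64 s allowed. I pushed the block onto the rail, then along it to the end stop, and pressed it once more against the rail. I then pushed the sliding stop up to the block's free end. Everything was done with the outside of the fingers.

- **Contact:** each push ended in a hard stop, with the measured forces at 8.5–11 N. The sliding stop came to rest at TCP y = 0.0763 m, against the 0.076 m I predicted for touching a seated block.
- **Last pictures:** the block sits in the corner and the jaw is on its free end, with no gap visible. The chuck, brass fitting and tap wrench are where they were by eye, and the robot is clear at a height of 0.19 m.
- **Disagreement:** the end-stop face came out at y ≈ 0.1815 m from the top camera, 0.185 m from the side camera and 0.1855 m by touch. I went by the touch.
- **Not checked:** I did not measure the final poses from the last pictures.

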